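# Turn a cylinder end cover collar side up and clamp it in the assembly fixture

### The job

On the rubber mat an aluminium end cover for a pneumatic cylinder lies upside down, on its round collar. Turn it over without letting it drop or topple, lay it flat and collar side up on the bed of the assembly fixture, lengthwise along the fence and centred on the bed, then swing the toggle clamp handle over until the plunger holds the cover against the fence. Leave the handle over, and leave the covers standing in the rack and everything else on the bench as they are; the rack's empty middle slot may be used to take a fresh grip.

Things in the scene. Friction and masses are not known exactly. Their poses are not given: they have to be found in the camera images.
- cover: The end cover: aluminium plate 120 x 60 x 16 mm, about 0.3 kg, with a round collar (44 mm across, 8 mm high) amid one face, the black one. Origin amid the plate (half length, width and thickness); x along the length, y across the width, z out of the collar face. Starts on its collar on the mat, z down, origin 19 mm above the bench. Its long edges can be gripped (60 mm) anywhere.
- mat: Fixed dark rubber mat, 170 x 260 mm, 3 mm thick, origin under its middle, z up, on the left or on the right of the bench; the cover lies about its middle with its length roughly along the mat's y (long side), off by up to 10 degrees.
- body_tall: Loose ribbed aluminium cylinder body standing on the mat beyond one end of the cover, 60 x 70 mm in plan and 105 mm high to the top of its bore collar; origin in the middle of its underside. Not to be disturbed.
- piston: Loose low black piston, 49 mm diameter and 22 mm high, lying flat on the mat beyond the other end of the cover; origin in the middle of its underside. Not to be disturbed.
- rack: Fixed white plastic rack, 70 mm (x) by 150 mm (y), 40 mm high, for covers standing on their short ends. Three slots along its x, 50 mm apart, each 22 mm wide (y), 30 mm deep, floor 10 mm above the bench, open at both x ends; the middle one is empty. Origin under its middle, z up.
- rack_slot (a point): Middle of the floor of the rack's empty middle slot, 10 mm above the bench; axes as the rack's.
- spare_a: Loose spare cover, the same as the cover to turn, standing on end in the outer slot on the rack's +y side, its length upright and its width along the slot, top 130 mm above the bench. Origin in the middle of its lower end, z up.
- spare_b: Loose spare cover, as spare_a, standing in the outer slot on the rack's -y side. Origin in the middle of its lower end, z up.
- fixture: Fixed steel assembly fixture, on the side of the bench where the mat is not. Origin at bench level under the middle of its bed, z up: bed in the middle, fence along y on the +x side, toggle clamp on the -x side (its parts lie within 17 mm either side of y = 0, on a 10 mm base plate 60 mm wide).
- bed (a point): Middle of the top of the bed, a block 60 mm (x) by 52 mm (y), top 34 mm above the bench; axes as the fixture's. A cover laid along y overhangs by 34 mm at each end; its origin is then 8 mm above this point, and at about x = 0 when held against the fence.
- fence (a point): Top edge of the fence's inner face, at x = +30.5 mm of the fixture, 45 mm above the bench (11 mm above the bed); the fence is 52 mm long (along y) and 18 mm thick; axes as the fixture's.
- handle (a joint): Angle of the clamp handle. 0: fully open, standing up but leaning 0.26 rad back from the bed (to the fixture's -x). Grows as it swings up and over towards the bed (about the fixture's +y), to a stop at 1.32. Starts between 0 and 0.2; stays where left (3 N at the grip moves it). Near 1.22 the plunger meets a cover that lies against the fence; beyond, it presses tight, up to 15 N at the grip.
- handle_grip (a point): Point on the middle line of the black handle grip, 80 mm from the pivot; the grip is 16 mm x 14 mm thick (14 mm across, along the fixture's y) and reaches from 42 to 102 mm from the pivot. The z axis points along the handle away from the pivot.
- handle_pivot (a point): Pivot of the handle, 58 mm above the bench at x = -122 mm of the fixture; the hinge axis is the fixture's y.
- plunger: Plunger of the toggle clamp with an 18 mm rubber tip, moving along the fixture's x at 42 mm height, 20 mm per rad of the handle. Origin at the middle of the tip's front face: x = -54 mm of the fixture with the handle at 0. x towards the fence.
- wrench: Loose flat wrench, 150 mm long, lying on the bench 135 mm from the middle of the fixture, on its +y side, beyond one end of the bed. Not to be disturbed.
- grease: Loose grease jar, 56 mm diameter, 55 mm high, between mat and fixture on the robot's side of the rack; origin under its middle. Not to be disturbed.
- driver: Loose screwdriver, 190 mm long, lying beyond and to the right of the rack, roughly along world y. Not to be disturbed.
- body_back: Loose ribbed cylinder body standing beyond and to the left of the rack, 60 x 70 mm in plan and 130 mm high; origin under its middle. Not to be disturbed.
Mind the look-alikes: they are no part of the job. Leave any blue or yellow look-alike of the cover alone.

How it is judged:
By the outcome, as a careful person would: the job done as asked, in the order asked, and still so for the second after the job is handed in, with the robot touching nothing.
It also fails if it takes over 72 s, if anything falls off the work surface, if the arm or the gripper's body presses on something with over 40 N, if the wrist force passes 120 N, or if a joint passes its speed limit or range.

### The arm

A 6-joint arm with a two-finger parallel gripper is mounted at the origin on the work surface. World frame = base frame: x ahead of the robot, y to its left, z up, the work surface at z = 0. Lengths are in m, angles in rad, forces in N, time in s.
With the tool pointing down it reaches from about 0.325 to 0.85 m from the base axis. Payload 4.4 kg.
Tool frame: the origin (TCP) lies at the very end of the fingers, on their centre line; the grasp point (between the pads) lies bot.grasp_offset behind it (bot.grasp_offset is the distance from the TCP to the grasp point, in m); z points along the fingers, y is the direction in which the jaws open and shut (so a half turn about z gives the same grasp; the last joint's range is limited). The gripper opens to 94 mm and grips with 3 to 60 N. Pads are 16 mm wide; open, the fingers measure 119 mm over their backs; the gripper's body (75 mm by 177 mm) begins 78 mm behind the grasp point.
Start: joints at [0.956, 0.207, 1.542, -0, 1.393, -0.15], TCP at [0.258, 0.514, 0.205] pointing down, gripper open.
Joint ranges: [-2.73, 2.73], [-0.86, 2.22], [0.23, 2.46], [-1.11, 4.25], [0.08, 2.63], [-2.82, 2.82]. Speed limits (rad/s): [2.79, 2.79, 3.14, 3.14, 3.14, 3.14].

### API

Orientations are given as a unit quaternion [x, y, z, w].
In Python, from workcell import bot, optics gives the robot as it stands.
- The arm moves only by the tool send_rows, never from a script. Its argument "steps" is a list of rows, each a list of 7 numbers: the shift along the tool's x, y, z in m, then the turn, a rotation vector about the tool's x, y, z in rad, then the closure in counts, from 0 (fully open) to 255 (shut). A call has 1 to 12 rows; each row is the pose to reach, as a shift and turn from the pose commanded when the call began, along the tool's axes at that moment; what a row does not reach only later rows make up. A row lasts 1/8 s, in which the tool goes at most 62.5 mm and 10.7 degrees, less where a joint would pass 70% of its speed; a pose out of reach is approached as far as the arm can. A call with a gripper value outside its range is refused whole. The fingers move at their own pace and stop on an object; the grip force is fixed at half the most. Time passes only in rows, so rows that repeat a pose let the fingers close. It gives the time, the measured TCP pose, the force and the opening at its end, in the units of the state.
- bot.read_state(): the state, without advancing time (a new reading comes with each control period).
- optics.get_image(name): name is "scene" or "top"; returns the picture (480x640x3 uint8, red, green, blue); there is no depth.
- optics.camera_model(name): a dict with "fx", "fy", "cx", "cy" (pixels), "world_from_camera" (4x4, takes a point from camera to world coordinates). Camera axes: x right, y down, z forward; pixel columns grow to the right and rows downward; lengths in m; the calibration is good to about 2 mm. A picture is of the moment at which its call begins. camera_model takes no time and is no camera call.
- bot.close_job(): hands the job in, once; it reports no verdict.
The state is a dict: "t": time; "joint_pos": joint angles; "joint_velocities": joint speeds; "tau": joint torques, N m; "tcp_pos": TCP position; "tcp_rot": TCP orientation; "force": force on the tool from outside, world axes, zero at the start; "ft_torque": the same for the moment, N m; "width": finger opening in m.
Only numpy, scipy, OpenCV 4.12 (cv2) and the standard library are available. Lean on these libraries where they do the work, as an engineer would, in place of code of your own. Each camera call takes 0.05 s, during which the arm holds its last target. There are 200 camera calls.

## Working session

There is one attempt and no reset: what is moved stays moved. The work goes in short steps, Python scripts to look and compute and a tool call to move; the robot and the scene stay as the last step left them, time stands still between calls to the robot, and variables do not carry over. Pictures are saved under pics/ and viewed, about 8 in all and at most 12, crops included, and the job is handed in when it is done.

Besides the shell and the picture viewer there is one more tool, called after "Request:" as a command line: name --pt "numbers of a row" for each row, then --argument value for the rest. send_rows: Moves the arm, as the interface text tells. Its arguments: {"type":"object","properties":{"steps":{"type":"array","items":{"type":"array","items":{"type":"number"}}}},"required":["steps"]}

```bash
mkdir -p pics; ls
python3 - <<'E'
from workcell import bot, optics
import cv2, numpy as np
s=bot.read_state(); print({k:np.round(v,3) for k,v in s.items()}, bot.grasp_offset)
for n in("scene","top"):
    im=optics.get_image(n); cv2.imwrite(f"pics/{n}0.png",im[:,:,::-1]); m=optics.camera_model(n); print(n,{k:np.round(v,3).tolist() for k,v in m.items()})
E
```

```text
pics
{'t': np.float64(0.0), 'joint_pos': array([ 0.955,  0.207,  1.543, -0.   ,  1.393, -0.15 ]), 'joint_velocities': array([-0.002, -0.001, -0.   , -0.   , -0.001,  0.001]), 'tau': array([-0.0000e+00, -3.7088e+01, -2.8142e+01,  7.0000e-02,  3.6000e-02,
       -0.0000e+00]), 'tcp_pos': array([0.257, 0.513, 0.204]), 'tcp_rot': array([ 0.23 ,  0.973, -0.001, -0.   ]), 'force': array([0.416, 0.081, 0.102]), 'ft_torque': array([ 0.04 , -0.009,  0.045]), 'width': np.float64(0.094)} 0.0188
scene {'fx': 566.268, 'fy': 566.268, 'cx': 326.365, 'cy': 243.589, 'world_from_camera': [[0.718, 0.586, -0.375, 1.0], [0.696, -0.606, 0.386, -0.555], [-0.001, -0.538, -0.843, 1.366], [0.0, 0.0, 0.0, 1.0]]}
top {'fx': 457.344, 'fy': 457.344, 'cx': 321.588, 'cy': 241.335, 'world_from_camera': [[0.012, -0.998, 0.063, 0.399], [-1.0, -0.01, 0.03, -0.011], [-0.029, -0.063, -0.998, 1.052], [0.0, 0.0, 0.0, 1.0]]}
```

View pics/top0.png

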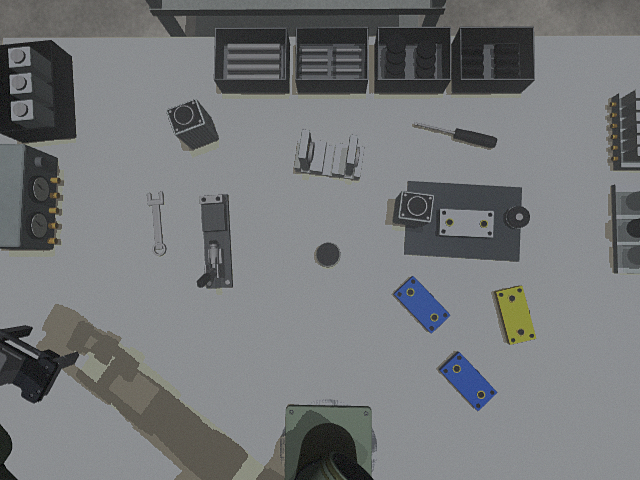

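View pics/scene0.png

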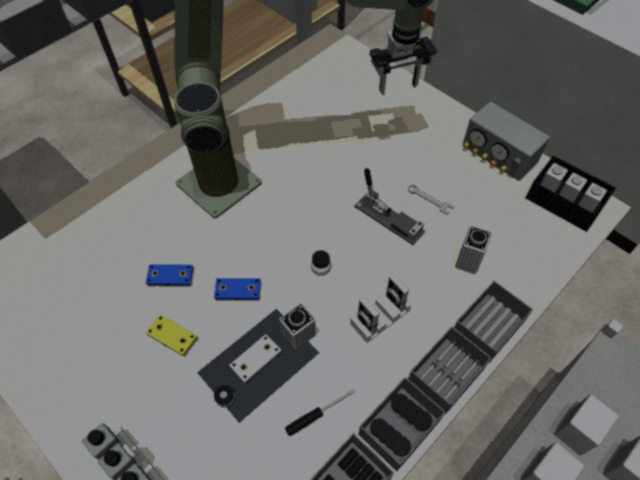

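Top view: +x is up and +y is left. The white cover is at (466,222) on the mat. The piston is to its right (517,217) and the tall body to its left (414,207). The rack is at (330,155), with the fixture at (215,215) and its handle at about (210,270), and the wrench at (157,225). Next I'll measure.

```bash
cat > h.py <<'E'
import cv2, numpy as np
from scipy.spatial.transform import Rotation as R
from workcell import bot, optics
def ray(n,uv,z):
    m=optics.camera_model(n); T=np.array(m["world_from_camera"])
    d=T[:3,:3]@[(uv[0]-m["cx"])/m["fx"],(uv[1]-m["cy"])/m["fy"],1]; o=T[:3,3]
    return o+d*(z-o[2])/d[2]
def pix(n,p):
    m=optics.camera_model(n); T=np.array(m["world_from_camera"]); c=T[:3,:3].T@(np.array(p)-T[:3,3])
    return np.array([m["fx"]*c[0]/c[2]+m["cx"],m["fy"]*c[1]/c[2]+m["cy"]])
E
python3 - <<'E'
from h import *
for n,box in(("top",(430,195,505,245)),("scene",(220,325,290,390))):
    im=cv2.imread(f"pics/{n}0.png"); x0,y0,x1,y1=box
    c=im[y0:y1,x0:x1]; g=c.min(2)
    t,mk=cv2.threshold(g,0,255,cv2.THRESH_OTSU); mk=cv2.morphologyEx(mk,cv2.MORPH_CLOSE,np.ones((5,5)))
    cs=max(cv2.findContours(mk,0,1)[0],key=cv2.contourArea)[:,0]+[x0,y0]
    w=np.array([ray(n,p,.027)[:2] for p in cs.astype(float)])
    r=cv2.minAreaRect((w*1000).astype(np.float32)); print(n,t,r)
    print(np.round(cv2.boxPoints(r)))
a=cv2.imread("pics/top0.png"); s=cv2.imread("pics/scene0.png")
A=cv2.resize(a[120:300,185:385],None,fx=4,fy=4,interpolation=2)[:560]
cv2.imwrite("pics/c1.png",cv2.resize(a[120:300,180:380],(660,594),interpolation=2))
cv2.imwrite("pics/c2.png",cv2.resize(s[160:340,340:500],(528,594),interpolation=2))
E
```

```text
top 100.0 ((508.7656555175781, -302.5069580078125), (118.23532104492188, 58.82261276245117), 87.84176635742188)
[[ 477. -360.]
 [ 536. -363.]
 [ 540. -245.]
 [ 482. -242.]]
scene 91.0 ((508.2781066894531, -306.7354431152344), (119.04214477539062, 61.178001403808594), 87.97148895263672)
[[ 476. -365.]
 [ 537. -367.]
 [ 541. -248.]
 [ 480. -246.]]
```

View pics/c1.png

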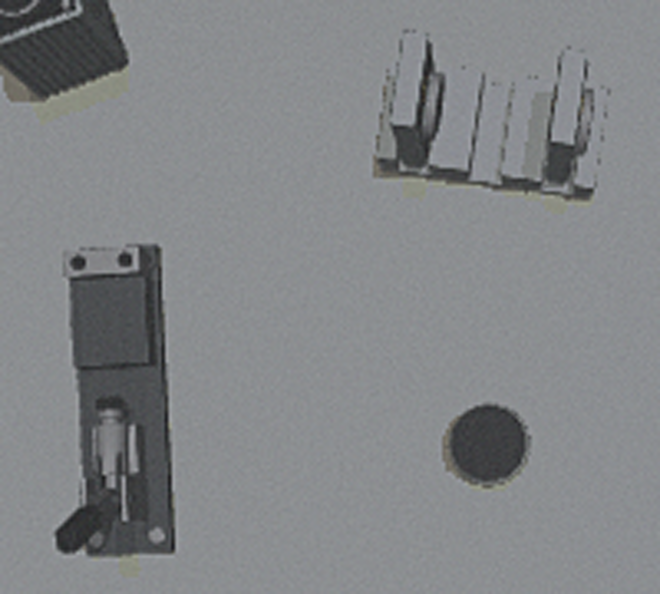

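View pics/c2.png

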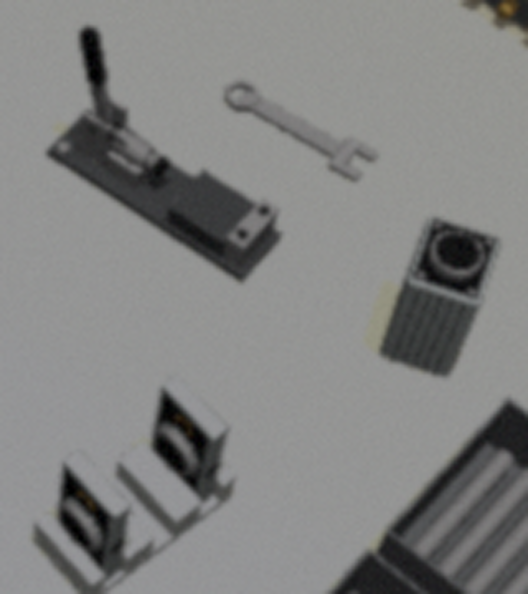

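Top crop: the bed square has corners (72,277), (146,274), (150,364) and (78,368). The fence strip is above it at (65–138, 250–275), and the handle's end is at about (70,538). The empty slot's edges run (481,75)→(468,172) and (514,80)→(501,183). Scene crop: the handle stands up with its tip at (90,32), and the spares' collars face −y.

Run:
```python
from h import *
f=lambda L,z,n="top",o=(180,120):np.array([ray(n,(u/3.3+o[0]-.35,v/3.3+o[1]-.35),z)[:2] for u,v in L])*1000
s=f([(481,75),(468,172),(514,80),(501,183)],.04); print("slot",s.round(1)); m1=(s[0]+s[2])/2;m2=(s[1]+s[3])/2; d=m1-m2
print("mid",(m1+m2)/2,"len",np.linalg.norm(d),"yaw",np.degrees(np.arctan2(d[1],d[0])))
r=f([(376,176),(595,198)],.0); print("rack bottom corners",r, np.linalg.norm(r[0]-r[1]))
b=f([(72,277),(146,274),(150,364),(78,368)],.034); print("bed",b.round(1),b.mean(0)); 
for i in range(4): print(np.linalg.norm(b[i]-b[i-1]).round(1),end=' ')
e=b[0]+b[1]-b[2]-b[3]; print("yaw",np.degrees(np.arctan2(e[1],e[0])))
fe=f([(65,251),(138,247),(139,272),(67,276)],.045); print("fence top",fe.round(1))
# scene: fence top corners, spares tops
o=(340,160); print("scene fence top", f([(265,198),(278,208),(245,250),(228,237)],.045,"scene",o).round(1))
print("spare tops scene",f([(175,378),(228,428)],.13,"scene",o).round(1), f([(75,450),(130,500)],.13,"scene",o).round(1))
print("spare tops top",f([(402,30),(428,33),(420,128),(393,125)],.13).mean(0), f([(562,48),(587,50),(578,145),(550,143)],.13).mean(0))
# handle tip: two-view
def two(p,q):
    A=[];B=[]
    for n,uv in(("top",p),("scene",q)):
        a=ray(n,uv,0);c=ray(n,uv,.5);d=(c-a)/np.linalg.norm(c-a);P=np.eye(3)-np.outer(d,d);A.append(P);B.append(P@a)
    return np.linalg.solve(sum(A),sum(B))
print("tip",two((72/3.3+180,538/3.3+120),(90/3.3+340,36/3.3+160)))
print("base plate corners z10",f([(143,243),(161,246),(174,552),(88,555)],.01).round(1))
```

```text
slot [[686.1  13.6]
 [619.2  21.7]
 [682.7  -8.9]
 [611.7  -0.7]]
mid [649.92800717   6.43812309] len 69.42407967484192 yaw -6.705050939195016
rack bottom corners [[624.66417663  88.03120431]
 [609.83836409 -66.54995048]] 155.29049594914613
bed [[546.3 292.5]
 [548.7 241.5]
 [486.9 237.2]
 [483.8 286.6]] [516.41725565 264.4615911 ]
62.8 51.0 61.9 49.5 yaw 4.6949365805347165
fence top [[562.4 294.5]
 [565.5 244.7]
 [548.4 243.6]
 [545.3 292.7]]
scene fence top [[546.2 292.9]
 [560.9 292.5]
 [568.  239.2]
 [549.2 239.4]]
spare tops scene [[631.5  60.9]
 [687.8  55.8]] [[618.1 -37.2]
 [674.3 -39.7]]
spare tops top [657.96022417  55.13619928] [647.28601791 -43.32853019]
tip [0.37120399 0.25402357 0.14716453]
base plate corners z10 [[574.1 250.1]
 [572.1 237.4]
 [358.7 223.1]
 [355.8 283. ]]
```

```bash
cat >> h.py <<'E'
import json,sys
def pose(g,yaw,tilt,back=.0188):
    """tool pose with the grasp point (back=.0188) or TCP (back=0) at g; tilt>0: gripper body leans to -y"""
    r=R.from_euler('z',yaw,degrees=True)*R.from_euler('x',tilt,degrees=True)*R.from_matrix(np.array([[0,1,0],[1,0,0],[0,0,-1.]]))
    return np.array(g)+back*r.as_matrix()[:,2],r
def cmd():
    j=json.load(open("cmd.json")); return np.array(j[0]),R.from_quat(j[1])
def rows(targets):
    """print tool-axis rows for waypoints, store the last as commanded pose"""
    p0,r0=cmd()
    for p,r in targets:
        d=np.round(r0.inv().apply(p-p0),4); w=np.round((r0.inv()*r).as_rotvec(),3); print(list(map(float,d)),list(map(float,w)))
    json.dump([list(p0+r0.apply(d)),list((r0*R.from_rotvec(w)).as_quat())],open("cmd.json","w"))
def st():
    s=bot.read_state(); p,r=cmd(); m=R.from_quat(s["tcp_rot"])
    print("t",round(s["t"],2),"dp mm",np.round((s["tcp_pos"]-p)*1e3,1),"drot deg",np.round(np.degrees((m*r.inv()).as_rotvec()),1),"F",np.round(s["force"],1),"w",round(s["width"],4),"q",np.round(s["joint_pos"],2))
U=np.array([.036,.999,0]); C=np.array([.5085,-.3045,0])
RX=np.array([.9936,-.113,0]);RY=np.array([.113,.9936,0]);RK=np.array([.651,.0063,0])
FX=np.array([.9978,.0663,0]);FY=np.array([-.0663,.9978,0]);FB=np.array([.5165,.2642,0])
E
python3 - <<'E'
from h import *
s=bot.read_state()
json.dump([[.258,.514,.205],list(s["tcp_rot"])],open("cmd.json","w"))
rows([pose([.48,.2,.36],0,0,0),pose([.5,-.05,.36],-2,20,0)])
G=C-.036*U+[0,0,.026]
a=pose(G,-2,45); z=a[1].as_matrix()[:,2]
rows([(a[0]-.15*z+[0,0,.08],a[1]),(a[0]-.06*z,a[1])])
rows([a])
E
```

```text
[-0.3392, -0.1815, -0.1547] [-0.002, 0.001, 1.106]
[-0.4691, -0.396, -0.1543] [-0.201, 0.311, 1.128]
[-0.4149, 0.0172, 0.0206] [-0.0, 0.436, 0.0]
[-0.4042, 0.0172, 0.1773] [-0.0, 0.436, 0.0]
[0.0, -0.0, 0.06] [-0.0, 0.0, 0.0]
```

Request:
send_rows --pt "-0.3392 -0.1815 -0.1547 -0.002 0.001 1.106 0" --pt "-0.3392 -0.1815 -0.1547 -0.002 0.001 1.106 0" --pt "-0.3392 -0.1815 -0.1547 -0.002 0.001 1.106 0" --pt "-0.3392 -0.1815 -0.1547 -0.002 0.001 1.106 0" --pt "-0.3392 -0.1815 -0.1547 -0.002 0.001 1.106 0" --pt "-0.3392 -0.1815 -0.1547 -0.002 0.001 1.106 0" --pt "-0.3392 -0.1815 -0.1547 -0.002 0.001 1.106 0" --pt "-0.4691 -0.396 -0.1543 -0.201 0.311 1.128 0" --pt "-0.4691 -0.396 -0.1543 -0.201 0.311 1.128 0" --pt "-0.4691 -0.396 -0.1543 -0.201 0.311 1.128 0" --pt "-0.4691 -0.396 -0.1543 -0.201 0.311 1.128 0" --pt "-0.4691 -0.396 -0.1543 -0.201 0.311 1.128 0"

```text
t: 1.6
tcp_pos: [0.4996, -0.0542, 0.3584]
tcp_rot: [0.711, 0.682, 0.126, -0.121]
force: [-0.2, -0.3, -0.6]
width: 0.0941
```

Request:
send_rows --pt "-0.4149 0.0172 0.0206 0 0.436 0 0" --pt "-0.4149 0.0172 0.0206 0 0.436 0 0" --pt "-0.4149 0.0172 0.0206 0 0.436 0 0" --pt "-0.4149 0.0172 0.0206 0 0.436 0 0" --pt "-0.4149 0.0172 0.0206 0 0.436 0 0" --pt "-0.4149 0.0172 0.0206 0 0.436 0 0" --pt "-0.4149 0.0172 0.0206 0 0.436 0 0" --pt "-0.4042 0.0172 0.1773 0 0.436 0 0" --pt "-0.4042 0.0172 0.1773 0 0.436 0 0" --pt "-0.4042 0.0172 0.1773 0 0.436 0 0" --pt "-0.4042 0.0172 0.1773 0 0.436 0 0" --pt "-0.4042 0.0172 0.1773 0 0.436 0 0"

```text
t: 3.1
tcp_pos: [0.5074, -0.3698, 0.056]
tcp_rot: [0.664, 0.643, 0.276, -0.265]
force: [0.0, -0.6, 0.9]
width: 0.0941
```

Run:
```python
from h import *
json.dump
# state check against pre-approach pose
p,r=cmd(); p=p-.06*r.as_matrix()[:,2]; json.dump([list(p),list(r.as_quat())],open("cmd.json","w"))
st()
for n,b in(("top",(370,150,570,300)),("scene",(180,270,380,420))):
    im=optics.get_image(n)[b[1]:b[3],b[0]:b[2],::-1]; cv2.imwrite(f"pics/{n}1.png",im)
cv2.imwrite("pics/a1.png",np.hstack([cv2.resize(cv2.imread(f"pics/{n}1.png"),None,fx=2,fy=2) for n in("top","scene")]))
```

```text
t 3.1 dp mm [ 1.1 -0.2  0.9] drot deg [-0.  -0.2  0.1] F [ 0.  -0.6  0.9] w 0.0941 q [-1.    0.89  1.06  0.44  1.85 -0.99]
```

View pics/a1.png

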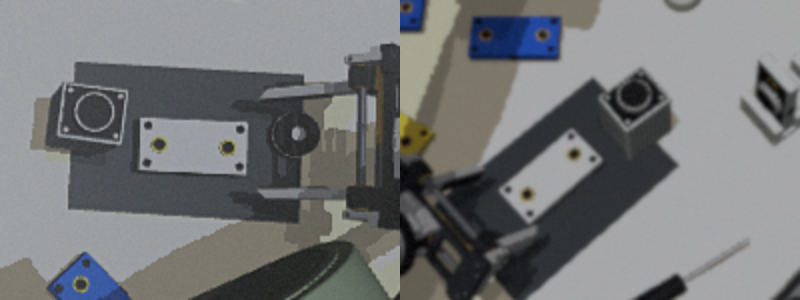

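The open fingers straddle the cover's piston end, and both clear the piston. I'll go in and grip.

Request:
send_rows --pt "0 0 0.03 0 0 0 0" --pt "0 0 0.06 0 0 0 0" --pt "0 0 0.06 0 0 0 0" --pt "0 0 0.06 0 0 0 255" --pt "0 0 0.06 0 0 0 255" --pt "0 0 0.06 0 0 0 255" --pt "0 0 0.06 0 0 0 255" --pt "0 0 0.06 0 0 0 255"

```text
t: 4.2
tcp_pos: [0.5078, -0.3276, 0.0124]
tcp_rot: [0.664, 0.642, 0.276, -0.265]
force: [0.1, -2.4, 1.6]
width: 0.0597
```

Run:
```python
from h import *
rows([(cmd()[0]+.06*cmd()[1].as_matrix()[:,2],cmd()[1])])
st()
p,r=cmd()
rows([(p+[0,0,.02],r),(p+[0,0,.06],r),(p+[0,0,.12],r)])
```

```text
[0.0, -0.0, 0.06] [0.0, 0.0, 0.0]
t 4.2 dp mm [ 0.1 -0.4 -0.2] drot deg [ 0.  -0.1 -0. ] F [ 0.1 -2.4  1.6] w 0.0597 q [-0.97  0.89  1.16  0.44  1.75 -1.  ]
[0.0141, 0.0, -0.0141] [0.0, 0.0, 0.0]
[0.0424, 0.0, -0.0424] [0.0, 0.0, 0.0]
[0.0848, 0.0, -0.0849] [0.0, 0.0, 0.0]
```

Request:
send_rows --pt "0.0141 0 -0.0141 0 0 0 255" --pt "0.0283 0 -0.0283 0 0 0 255" --pt "0.0424 0 -0.0424 0 0 0 255" --pt "0.0636 0 -0.0636 0 0 0 255" --pt "0.0848 0 -0.0849 0 0 0 255" --pt "0.0848 0 -0.0849 0 0 0 255"

```text
t: 4.95
tcp_pos: [0.5089, -0.3289, 0.1358]
tcp_rot: [0.664, 0.644, 0.276, -0.262]
force: [0.4, 0.3, -3.0]
width: 0.0596
```

Run:
```python
from h import *
st()
for n,b in(("top",(370,150,570,300)),("scene",(180,270,380,420))):
    im=optics.get_image(n)[b[1]:b[3],b[0]:b[2],::-1]; cv2.imwrite(f"pics/{n}1.png",im)
cv2.imwrite("pics/a2.png",np.hstack([cv2.resize(cv2.imread(f"pics/{n}1.png"),None,fx=2,fy=2) for n in("top","scene")]))
# carry: raise and swing to -45 above rack
g=RK+.007*RY
W=[]
P0=cmd()[0]-.0188*cmd()[1].as_matrix()[:,2]
for i in range(1,11):
    f=i/10; q=P0+(np.array([.6,-.1,.30])-P0)*f; W.append(pose(q,-2-4.5*f,45-90*f))
rows(W)
rows([pose(g+[0,0,.27],-6.5,-45)])
rows([pose(g+[0,0,.16],-6.5,-45)])
```

```text
t 4.95 dp mm [ 1.3 -1.6  3.1] drot deg [-0.3 -0.3  0. ] F [ 0.4  0.3 -3. ] w 0.0596 q [-0.96  0.73  1.15  0.46  1.9  -0.93]
[0.0252, 0.0085, 0.0061] [-0.005, -0.157, 0.006]
[0.0504, 0.017, 0.0117] [-0.009, -0.314, 0.013]
[0.0758, 0.0255, 0.0169] [-0.013, -0.471, 0.021]
[0.1014, 0.0339, 0.0217] [-0.015, -0.628, 0.029]
[0.1273, 0.0422, 0.0261] [-0.015, -0.785, 0.038]
[0.1535, 0.0505, 0.0302] [-0.015, -0.942, 0.047]
[0.1801, 0.0588, 0.034] [-0.013, -1.099, 0.057]
[0.2071, 0.067, 0.0376] [-0.01, -1.256, 0.067]
[0.2345, 0.0752, 0.0411] [-0.006, -1.413, 0.077]
[0.2624, 0.0834, 0.0445] [0.0, -1.57, 0.088]
[0.1049, 0.0386, -0.0626] [-0.0, 0.0, -0.0]
[0.0778, -0.0, 0.0778] [-0.0, 0.0, -0.0]
```

View pics/a2.png

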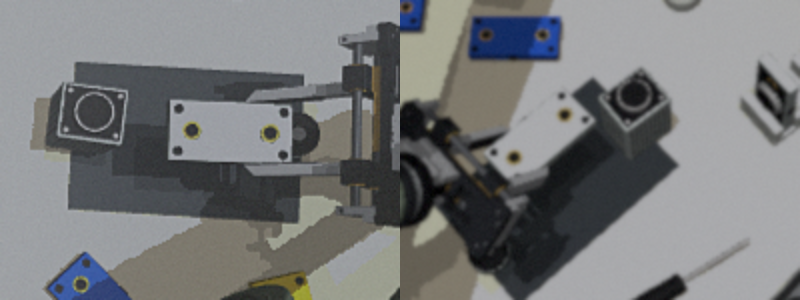

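The cover is lifted level and firmly held, and its neighbours are untouched. I'll swing it upright while carrying it.

Request:
send_rows --pt "0.0252 0.0085 0.0061 -0.005 -0.157 0.006 255" --pt "0.0504 0.017 0.0117 -0.009 -0.314 0.013 255" --pt "0.0758 0.0255 0.0169 -0.013 -0.471 0.021 255" --pt "0.1014 0.0339 0.0217 -0.015 -0.628 0.029 255" --pt "0.1273 0.0422 0.0261 -0.015 -0.785 0.038 255" --pt "0.1535 0.0505 0.0302 -0.015 -0.942 0.047 255" --pt "0.1801 0.0588 0.034 -0.013 -1.099 0.057 255" --pt "0.2071 0.067 0.0376 -0.01 -1.256 0.067 255" --pt "0.2345 0.0752 0.0411 -0.006 -1.413 0.077 255" --pt "0.2624 0.0834 0.0445 0 -1.57 0.088 255" --pt "0.2624 0.0834 0.0445 0 -1.57 0.088 255" --pt "0.2624 0.0834 0.0445 0 -1.57 0.088 255"

```text
t: 6.55
tcp_pos: [0.5972, -0.113, 0.2843]
tcp_rot: [0.689, 0.616, -0.286, 0.253]
force: [-0.2, 0.3, -2.2]
width: 0.0598
```

Request:
send_rows --pt "0.035 0.013 -0.021 0 0 0 255" --pt "0.07 0.026 -0.042 0 0 0 255" --pt "0.1049 0.0386 -0.0626 0 0 0 255" --pt "0.1049 0.0386 -0.0626 0 0 0 255" --pt "0.1049 0.0386 -0.0626 0 0 0 255"

```text
t: 7.18
tcp_pos: [0.6496, -0.0019, 0.2568]
tcp_rot: [0.69, 0.614, -0.285, 0.254]
force: [0.4, 0.2, -1.9]
width: 0.0599
```

Run:
```python
from h import *
g=RK+.007*RY; p,r=pose(g+[0,0,.27],-6.5,-45); 
json.dump([list(p),list(r.as_quat())],open("cmd.json","w")); st()
for n in("top","scene"):
    cv2.imwrite(f"pics/{n}3.png",optics.get_image(n)[:,:,::-1])
a=cv2.imread("pics/top3.png")[60:260,200:400]; b=cv2.imread("pics/scene3.png")[160:360,280:480]
cv2.imwrite("pics/a3.png",cv2.resize(np.hstack([a,b]),(800,400)))
```

```text
t 7.17 dp mm [-0.7 -2.   0.1] drot deg [ 0.1 -0.  -0.2] F [ 0.4  0.2 -1.9] w 0.0599 q [ 0.22  0.54  1.19 -0.74  1.68  0.35]
```

View pics/a3.png

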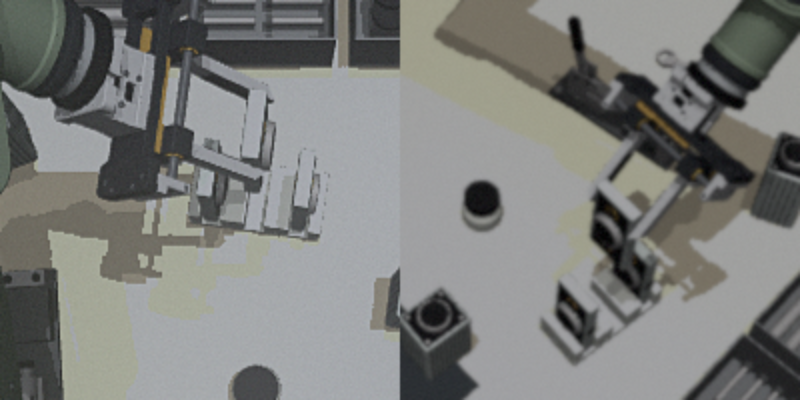

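Run:
```python
from h import *
ims=[]
for n,x0,y0 in(("scene",355,225),("top",285,85)):
    im=cv2.imread(f"pics/{n}3.png"); k=5; c=cv2.resize(im[y0:y0+110,x0:x0+80],None,fx=k,fy=k,interpolation=2)
    P=lambda q:tuple(int(v) for v in ((pix(n,q)-[x0,y0]+.5)*k))
    # plate corners: top z=.27+.024 ; bottom .174; measured tcp offset ~ -2 mm in y
    o=RK+[-.0007,-.002,0]
    for sy in(-.008,.008):
        q=[o+sx*RX+sy*RY+[0,0,z] for sx,z in((-.03,.174),(.03,.174),(.03,.294),(-.03,.294))]
        for i in range(4): cv2.line(c,P(q[i]),P(q[i-1]),(0,0,255) if sy<0 else (0,255,0),1)
    for sy in(-.011,.011): cv2.line(c,P(RK-.035*RX+sy*RY+[0,0,.04]),P(RK+.035*RX+sy*RY+[0,0,.04]),(255,0,0),1)
    ims.append(c)
cv2.imwrite("pics/a4.png",np.hstack(ims))
```

```text
(no output)
```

View pics/a4.png

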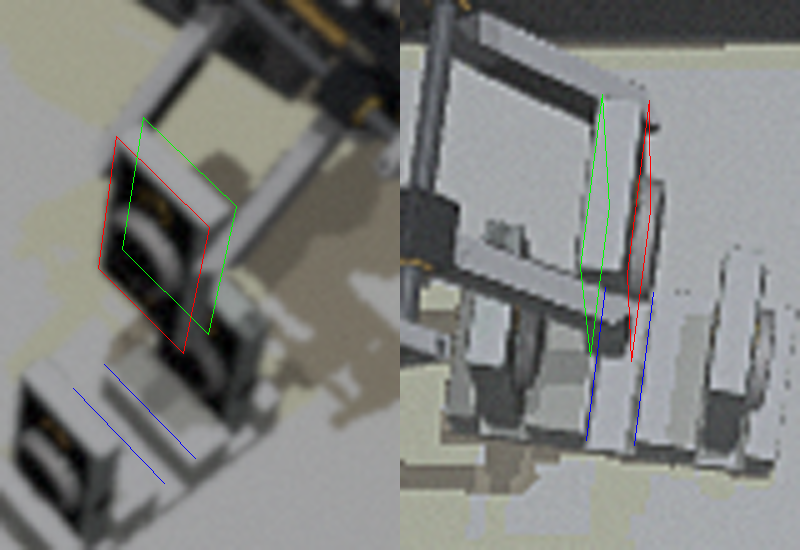

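The predicted outlines match the image within about 1.5 mm: the cover hangs upright and the slot lines fit. I'll lower to just above the rack.

Request:
send_rows --pt "0.02 0 0.02 0 0 0 255" --pt "0.04 0 0.04 0 0 0 255" --pt "0.06 0 0.06 0 0 0 255" --pt "0.0778 0 0.0778 0 0 0 255" --pt "0.0778 0 0.0778 0 0 0 255" --pt "0.0778 0 0.0778 0 0 0 255"

```text
t: 8.02
tcp_pos: [0.6507, 0.0002, 0.1473]
tcp_rot: [0.69, 0.615, -0.284, 0.255]
force: [-0.5, -0.4, -1.6]
width: 0.0595
```

Run:
```python
from h import *
rows([(cmd()[0]+cmd()[1].apply([.0778,0,.0778]),cmd()[1])]); st()
g=RK+.007*RY
rows([pose(g+[0,0,.13],-6.5,-45),pose(g+[0,0,.107],-6.5,-45)])
ims=[]
for n,x0,y0 in(("scene",355,235),("top",285,95)):
    im=optics.get_image(n)[:,:,::-1]; k=5; c=cv2.resize(im[y0:y0+110,x0:x0+80],None,fx=k,fy=k,interpolation=2)
    ims.append(c)
cv2.imwrite("pics/a5.png",np.hstack(ims))
```

```text
[0.0778, 0.0, 0.0778] [0.0, 0.0, 0.0]
t 8.03 dp mm [0.5 0.1 0.6] drot deg [ 0.  -0.1  0. ] F [-0.5 -0.4 -1.6] w 0.0595 q [ 0.22  0.65  1.27 -0.73  1.55  0.47]
[0.0212, 0.0, 0.0212] [0.0, 0.0, 0.0]
[0.0375, 0.0, 0.0375] [0.0, 0.0, 0.0]
```

View pics/a5.png

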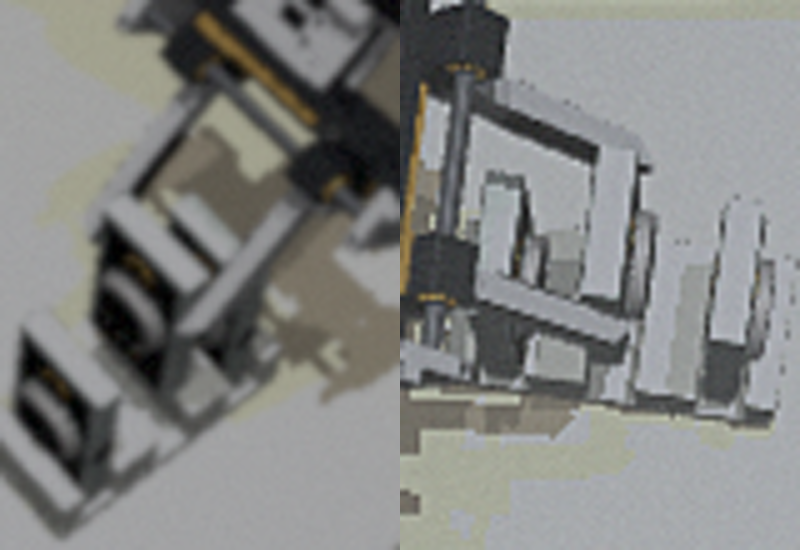

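The cover hangs parallel to the spares and over the slot. I'll lower it and watch the force.

Request:
send_rows --pt "0.007 0 0.007 0 0 0 255" --pt "0.014 0 0.014 0 0 0 255" --pt "0.0212 0 0.0212 0 0 0 255" --pt "0.0212 0 0.0212 0 0 0 255"

```text
t: 8.62
tcp_pos: [0.649, -0.0, 0.1149]
tcp_rot: [0.689, 0.615, -0.286, 0.254]
force: [0.5, 0.0, -2.1]
width: 0.0599
```

Request:
send_rows --pt "0.005 0 0.005 0 0 0 255" --pt "0.01 0 0.01 0 0 0 255" --pt "0.014 0 0.014 0 0 0 255" --pt "0.014 0 0.014 0 0 0 255"

```text
t: 9.12
tcp_pos: [0.6499, 0.0002, 0.0962]
tcp_rot: [0.689, 0.615, -0.285, 0.254]
force: [-0.9, 0.0, -1.7]
width: 0.06
```

Request:
send_rows --pt "0.001 0 0.001 0 0 0 255" --pt "0.002 0 0.002 0 0 0 255" --pt "0.002 0 0.002 0 0 0 255"

```text
t: 9.5
tcp_pos: [0.6503, 0.0002, 0.0944]
tcp_rot: [0.69, 0.615, -0.285, 0.255]
force: [-0.5, -1.2, -1.7]
width: 0.0597
```

Request:
send_rows --pt "0.0005 0 0.0005 0 0 0 255" --pt "0.001 0 0.001 0 0 0 255" --pt "0.001 0 0.001 0 0 0 255"

```text
t: 9.88
tcp_pos: [0.6505, 0.0001, 0.0935]
tcp_rot: [0.69, 0.615, -0.285, 0.255]
force: [-0.1, 0.9, 0.5]
width: 0.0601
```

The weight has gone onto the slot floor (Fz from −1.7 to +0.5 N). I'll release and withdraw.

Request:
send_rows --pt "0 0 0 0 0 0 70" --pt "0 0 0 0 0 0 30" --pt "0 0 0 0 0 0 20" --pt "0 0 -0.02 0 0 0 10" --pt "0 0 -0.06 0 0 0 0" --pt "0 0 -0.12 0 0 0 0" --pt "0.05 0 -0.17 0 0 0 0" --pt "0.05 0 -0.17 0 0 0 0"

```text
t: 10.88
tcp_pos: [0.6683, 0.1603, 0.1791]
tcp_rot: [0.689, 0.617, -0.282, 0.256]
force: [-0.0, -0.8, -0.1]
width: 0.0939
```

Run:
```python
from h import *
g=RK+.007*RY; p,r=pose(g+[0,0,.16],-6.5,-45); p=p+r.apply([.0382,0,.0382]); print("release tcp",p)
p=p+r.apply([.05,0,-.17]); json.dump([list(p),list(r.as_quat())],open("cmd.json","w")); st()
ims=[]
for n,x0,y0 in(("scene",355,235),("top",285,95)):
    im=optics.get_image(n)[:,:,::-1]; k=5; c=cv2.resize(im[y0:y0+110,x0:x0+80],None,fx=k,fy=k,interpolation=2)
    ims.append(c)
cv2.imwrite("pics/a6.png",np.hstack(ims))
# cover top (z=.13) from white mask in the top view
```

```text
release tcp [6.50286121e-01 4.70457412e-05 9.26834344e-02]
t 10.88 dp mm [0.4 5.7 1.6] drot deg [ 0.2 -0.2  0.3] F [-0.  -0.8 -0.1] w 0.0939 q [ 0.41  0.78  0.97 -0.68  1.79  0.51]
```

View pics/a6.png

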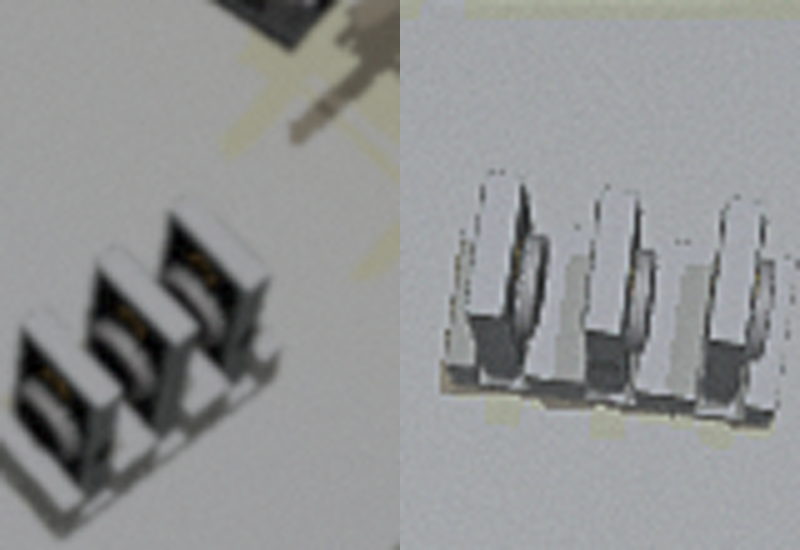

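The cover stands upright in the middle slot, matching both spares, with its collar facing −y. Now I'll regrip from the −y side at 55° tilt.

Run:
```python
from h import *
a=pose(RK-.005*RY+[0,0,.116],-6.5,55); z=a[1].as_matrix()[:,2]
W=[pose([.62,.07,.36],-6.5,-5,0),(a[0]-.15*z+[0,0,.06],a[1])]
rows(W); print(); rows([(a[0]-.09*z,a[1])]); rows([a])
```

```text
[-0.1923, -0.038, -0.0657] [-0.0, 0.698, -0.0]
[-0.2372, 0.0, 0.133] [-0.0, 1.745, -0.0]

[-0.0491, 0.0, 0.0944] [-0.0, 0.0, -0.0]
[0.0001, 0.0, 0.09] [-0.0, 0.0, -0.0]
```

Request:
send_rows --pt "-0.1923 -0.038 -0.0657 0 0.698 0 0" --pt "-0.1923 -0.038 -0.0657 0 0.698 0 0" --pt "-0.1923 -0.038 -0.0657 0 0.698 0 0" --pt "-0.1923 -0.038 -0.0657 0 0.698 0 0" --pt "-0.2372 0 0.133 0 1.745 0 0" --pt "-0.2372 0 0.133 0 1.745 0 0" --pt "-0.2372 0 0.133 0 1.745 0 0" --pt "-0.2372 0 0.133 0 1.745 0 0" --pt "-0.2372 0 0.133 0 1.745 0 0" --pt "-0.2372 0 0.133 0 1.745 0 0" --pt "-0.2372 0 0.133 0 1.745 0 0" --pt "-0.2372 0 0.133 0 1.745 0 0"

```text
t: 12.48
tcp_pos: [0.6378, -0.1057, 0.2519]
tcp_rot: [0.662, 0.591, 0.345, -0.306]
force: [-0.5, 0.7, 0.7]
width: 0.0941
```

Run:
```python
from h import *
c=open("cmd.json").read()
a=pose(RK-.005*RY+[0,0,.116],-6.5,55); z=a[1].as_matrix()[:,2]
json.dump([list(a[0]-.15*z+[0,0,.06]),list(a[1].as_quat())],open("cmd.json","w")); st(); open("cmd.json","w").write(c)
```

```text
t 12.47 dp mm [-0.5 -0.3  0.6] drot deg [-0.1 -0.1 -0. ] F [-0.5  0.7  0.7] w 0.0941 q [-0.69  0.58  1.24  0.8   1.86 -0.55]
```

Request:
send_rows --pt "-0.0245 0 0.0472 0 0 0 0" --pt "-0.0491 0 0.0944 0 0 0 0" --pt "-0.0491 0 0.0944 0 0 0 0" --pt "-0.0491 0 0.0944 0 0 0 0"

```text
t: 12.98
tcp_pos: [0.6449, -0.0569, 0.1597]
tcp_rot: [0.661, 0.592, 0.346, -0.306]
force: [-0.0, 0.3, 0.2]
width: 0.0939
```

Request:
send_rows --pt "0 0 0.03 0 0 0 0" --pt "0 0 0.06 0 0 0 0" --pt "0 0 0.09 0 0 0 0" --pt "0 0 0.09 0 0 0 0" --pt "0 0 0.09 0 0 0 0"

```text
t: 13.6
tcp_pos: [0.6538, 0.0149, 0.1077]
tcp_rot: [0.661, 0.591, 0.346, -0.305]
force: [-0.4, -0.1, -0.4]
width: 0.0941
```

Request:
send_rows --pt "0 0 0 0 0 0 255" --pt "0 0 0 0 0 0 255" --pt "0 0 0 0 0 0 255" --pt "0 0 0 0 0 0 255" --pt "0 0 0 0 0 0 255"

```text
t: 14.22
tcp_pos: [0.6522, 0.0166, 0.1053]
tcp_rot: [0.662, 0.591, 0.345, -0.307]
force: [0.4, -0.7, 0.7]
width: 0.0599
```

Run:
```python
from h import *
st(); p,r=cmd()
rows([(p+[0,0,.05],r),(p+[0,0,.17],r)])
# swing to -35 over the fixture
P0=cmd()[0]-.0188*cmd()[1].as_matrix()[:,2]; W=[]
Gf=FB+.046*FY-.001*FX   # grasp point over bed
for i in range(1,12):
    f=i/11; W.append(pose(P0+(np.append((Gf-.05*FX)[:2],.27)-P0)*f,-6.5+10.3*f,55-90*f))
rows(W)
```

```text
t 14.22 dp mm [-0.  -0.1  0. ] drot deg [ 0.1 -0.1 -0. ] F [ 0.4 -0.7  0.7] w 0.0599 q [-0.53  0.68  1.43  0.85  1.56 -0.66]
[0.0409, 0.0, -0.0287] [0.0, 0.0, 0.0]
[0.1392, 0.0, -0.0976] [0.0, 0.0, 0.0]
[0.0109, -0.0203, 0.0217] [0.013, -0.142, -0.01]
[0.0218, -0.0406, 0.0429] [0.024, -0.285, -0.022]
[0.0328, -0.0608, 0.0638] [0.034, -0.428, -0.036]
[0.0439, -0.0809, 0.0844] [0.041, -0.571, -0.052]
[0.0553, -0.1009, 0.1046] [0.047, -0.713, -0.069]
[0.0669, -0.1209, 0.1246] [0.051, -0.856, -0.087]
[0.0789, -0.1407, 0.1443] [0.053, -0.998, -0.107]
[0.0911, -0.1605, 0.1638] [0.052, -1.14, -0.128]
[0.1037, -0.1801, 0.1832] [0.049, -1.282, -0.15]
[0.1167, -0.1997, 0.2025] [0.043, -1.424, -0.173]
[0.1301, -0.2193, 0.2217] [0.035, -1.566, -0.197]
```

Request:
send_rows --pt "0.0205 0 -0.0144 0 0 0 255" --pt "0.0409 0 -0.0287 0 0 0 255" --pt "0.0737 0 -0.0517 0 0 0 255" --pt "0.1065 0 -0.0747 0 0 0 255" --pt "0.1392 0 -0.0976 0 0 0 255" --pt "0.1392 0 -0.0976 0 0 0 255" --pt "0.1392 0 -0.0976 0 0 0 255"

```text
t: 15.1
tcp_pos: [0.6512, 0.0166, 0.2744]
tcp_rot: [0.662, 0.591, 0.344, -0.307]
force: [0.5, -0.3, -3.1]
width: 0.0598
```

Request:
send_rows --pt "0.0109 -0.0203 0.0217 0.013 -0.142 -0.01 255" --pt "0.0218 -0.0406 0.0429 0.024 -0.285 -0.022 255" --pt "0.0328 -0.0608 0.0638 0.034 -0.428 -0.036 255" --pt "0.0439 -0.0809 0.0844 0.041 -0.571 -0.052 255" --pt "0.0553 -0.1009 0.1046 0.047 -0.713 -0.069 255" --pt "0.0669 -0.1209 0.1246 0.051 -0.856 -0.087 255" --pt "0.0789 -0.1407 0.1443 0.053 -0.998 -0.107 255" --pt "0.0911 -0.1605 0.1638 0.052 -1.14 -0.128 255" --pt "0.1037 -0.1801 0.1832 0.049 -1.282 -0.15 255" --pt "0.1167 -0.1997 0.2025 0.043 -1.424 -0.173 255" --pt "0.1301 -0.2193 0.2217 0.035 -1.566 -0.197 255" --pt "0.1301 -0.2193 0.2217 0.035 -1.566 -0.197 255"

```text
t: 16.6
tcp_pos: [0.4589, 0.299, 0.2483]
tcp_rot: [0.648, 0.699, -0.209, 0.218]
force: [-0.2, -0.2, -2.7]
width: 0.0597
```

Run:
```python
from h import *
st()
Gf=FB+.046*FY-.0015*FX
rows([pose(Gf+[0,0,.13],3.8,-35)])
```

```text
t 16.6 dp mm [-4.3  3.  -6.3] drot deg [-0.2  0.6  0.4] F [-0.2 -0.2 -2.7] w 0.0597 q [ 0.71  0.41  1.31 -0.49  1.79  0.62]
[0.0803, 0.0495, 0.1147] [0.0, 0.0, 0.001]
```

Request:
send_rows --pt "0.02 0.0125 0.0287 0 0 0 255" --pt "0.04 0.025 0.0574 0 0 0 255" --pt "0.06 0.0375 0.086 0 0 0 255" --pt "0.0803 0.0495 0.1147 0 0 0.001 255" --pt "0.0803 0.0495 0.1147 0 0 0.001 255" --pt "0.0803 0.0495 0.1147 0 0 0.001 255" --pt "0.0803 0.0495 0.1147 0 0 0.001 255"

```text
t: 17.48
tcp_pos: [0.5132, 0.2999, 0.1166]
tcp_rot: [0.653, 0.696, -0.203, 0.22]
force: [0.4, -0.2, -1.5]
width: 0.0597
```

Run:
```python
from h import *
st()
ims=[]
# predicted cover centre: grasp z .13 -> plate mid .125
for n,x0,y0 in(("scene",365,175),("top",180,165)):
    im=np.ascontiguousarray(optics.get_image(n)[:,:,::-1]); cv2.imwrite(f"pics/{n}7.png",im); k=5; c=cv2.resize(im[y0:y0+100,x0:x0+80],None,fx=k,fy=k,interpolation=2)
    P=lambda q:tuple(int(v) for v in ((pix(n,q)-[x0,y0]+.5)*k))
    o=FB-.0015*FX
    q=[o+sx*FX+sy*FY+[0,0,.133] for sx,sy in((-.03,-.06),(.03,-.06),(.03,.06),(-.03,.06))]
    for i in range(4): cv2.line(c,P(q[i]),P(q[i-1]),(0,0,255),1)
    q=[FB+sx*FX+sy*FY+[0,0,.034] for sx,sy in((-.03,-.026),(.0305,-.026),(.0305,.026),(-.03,.026))]
    for i in range(4): cv2.line(c,P(q[i]),P(q[i-1]),(255,0,0),1)
    ims.append(c)
cv2.imwrite("pics/a7.png",np.hstack(ims))
```

```text
t 17.48 dp mm [0.6 0.6 2. ] drot deg [ 0.2 -0.2 -0. ] F [ 0.4 -0.2 -1.5] w 0.0597 q [ 0.66  0.61  1.31 -0.5   1.59  0.68]
```

View pics/a7.png

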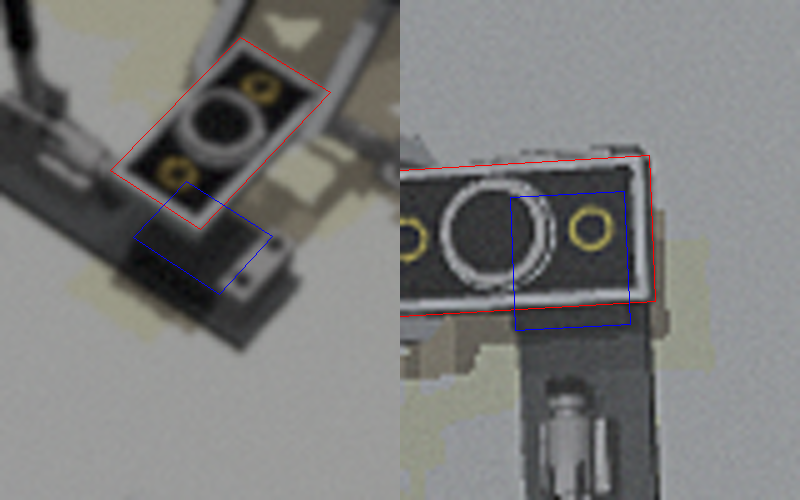

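Picture 11: the cover is collar up, level and square, within about 1–2 mm of the drawn prediction. The collar centre is at roughly (198,211) in the top view and (409,199) in the scene view. I'll check that numerically and descend.

Run:
```python
from h import *
o=FB-.0015*FX
for n,uv in(("top",(198.2,211.2)),("scene",(409,199.2))):
    d=(ray(n,uv,.143)-o)*1e3; print(n,"along FX,FY",d@FX,d@FY)
Gf=FB+.0455*FY-.003*FX
rows([pose(Gf+[0,0,.062],3.8,-35),pose(Gf+[0,0,.050],3.8,-35)])
```

```text
top along FX,FY 0.1381009103695827 2.1609077429618813
scene along FX,FY 0.9725868533483153 -2.2512858558921933
[0.0386, -0.0015, 0.056] [0.0, 0.0, -0.0]
[0.0455, -0.0015, 0.0658] [0.0, 0.0, -0.0]
```

Request:
send_rows --pt "0.01 -0.0015 0.014 0 0 0 255" --pt "0.02 -0.0015 0.028 0 0 0 255" --pt "0.03 -0.0015 0.042 0 0 0 255" --pt "0.0386 -0.0015 0.056 0 0 0 255" --pt "0.042 -0.0015 0.061 0 0 0 255" --pt "0.0455 -0.0015 0.0658 0 0 0 255" --pt "0.0455 -0.0015 0.0658 0 0 0 255"

```text
t: 18.45
tcp_pos: [0.5113, 0.2989, 0.0346]
tcp_rot: [0.652, 0.696, -0.205, 0.22]
force: [0.1, -0.2, -2.7]
width: 0.0597
```

Request:
send_rows --pt "0.0006 0 0.0008 0 0 0 255" --pt "0.0011 0 0.0016 0 0 0 255" --pt "0.0011 0 0.0016 0 0 0 255"

```text
t: 18.82
tcp_pos: [0.5114, 0.2989, 0.033]
tcp_rot: [0.652, 0.696, -0.204, 0.22]
force: [-0.4, -0.4, -2.8]
width: 0.0599
```

Request:
send_rows --pt "0.0006 0 0.0008 0 0 0 255" --pt "0.0006 0 0.0008 0 0 0 255" --pt "0.0006 0 0.0008 0 0 0 255"

```text
t: 19.2
tcp_pos: [0.5114, 0.299, 0.0326]
tcp_rot: [0.652, 0.696, -0.205, 0.22]
force: [-1.5, 0.4, 3.1]
width: 0.0598
```

Request:
send_rows --pt "0.0006 0 0.0008 0 0 0 255" --pt "0.0006 0 0.0008 0 0 0 255" --pt "0.0006 0 0.0008 0 0 0 255"

```text
t: 19.58
tcp_pos: [0.5114, 0.299, 0.0325]
tcp_rot: [0.652, 0.696, -0.205, 0.22]
force: [-2.6, 1.2, 6.7]
width: 0.0598
```

The cover is seated on the bed (Fz from −2.8 to +6.7 N). I'll release, back out and check.

Request:
send_rows --pt "0 0 0 0 0 0 100" --pt "0 0 0 0 0 0 50" --pt "0 0 0 0 0 0 40" --pt "0 0 0 0 0 0 40" --pt "0 0 -0.02 0 0 0 40" --pt "0 0 -0.06 0 0 0 40" --pt "0 0 -0.12 0 0 0 40" --pt "-0.05 0 -0.2 0 0 0 40" --pt "-0.05 0 -0.25 0 0 0 40" --pt "-0.05 0 -0.25 0 0 0 40" --pt "-0.05 0 -0.25 0 0 0 40"

```text
t: 20.95
tcp_pos: [0.5043, 0.4021, 0.2658]
tcp_rot: [0.652, 0.696, -0.203, 0.22]
force: [-1.4, 0.7, -0.1]
width: 0.0794
```

Run:
```python
from h import *
p,r=cmd(); p=p+r.apply([.0023,0,.0032]); p=p+r.apply([-.05,0,-.25])
json.dump([list(p),list(r.as_quat())],open("cmd.json","w")); st(); print(p)
for n in("top","scene"): cv2.imwrite(f"pics/{n}8.png",optics.get_image(n)[:,:,::-1])
# outline of the cover top (z=.05): bright rim/ black face; take line profiles along FX and FY through offsets
for n in("top","scene"):
    g=cv2.GaussianBlur(cv2.imread(f"pics/{n}8.png"),(0,0),.6).max(2)
    for ax,L,off in((FY,.075,.027*FX),(FY,.075,-.027*FX),(FX,.045,.045*FY),(FX,.045,-.045*FY)):
        t=np.arange(-L,L,.002); v=[cv2.getRectSubPix(g,(1,1),tuple(map(float,pix(n,FB+off+[0,0,.05]+s*ax))))[0,0] for s in t]
        print(n,"FY" if ax is FY else "FX",*[f"{int(s*1e3)}:{x}" for s,x in zip(t,v) if abs(s)>(.05 if ax is FY else .02)])
```

```text
t 20.95 dp mm [-0.   1.2  1.7] drot deg [ 0.2 -0.2  0. ] F [-1.4  0.7 -0.1] w 0.0794 q [ 0.77  0.63  0.95 -0.49  1.93  0.62]
[0.50437514 0.40096011 0.26408765]
top FY -75:148 -73:147 -71:148 -68:147 -66:147 -64:148 -62:148 -60:140 -58:133 -56:134 -54:141 -52:150 -50:151 51:137 53:137 55:132 57:134 59:140 61:145 63:148 65:148 67:147 69:147 71:148 73:149
top FY -75:148 -73:149 -71:148 -68:145 -66:147 -64:141 -62:114 -60:89 -58:101 -56:135 -54:142 -52:117 -50:99 51:94 53:87 55:95 57:121 59:145 61:147 63:148 65:147 67:147 69:147 71:148 73:148
top FX -45:148 -43:147 -40:144 -38:129 -36:107 -34:93 -32:85 -30:136 -28:148 -26:99 -24:66 -22:58 -20:58 21:67 23:102 25:140 27:132 29:141 31:147 33:149 35:149 37:148 39:146 41:146 43:147
top FX -45:146 -43:147 -40:144 -38:119 -36:100 -34:90 -32:106 -30:137 -28:138 -26:100 -24:67 -22:59 -20:60 21:67 23:106 25:142 27:150 29:149 31:149 33:148 35:148 37:149 39:150 41:150 43:150
scene FY -75:88 -73:85 -71:81 -68:77 -66:75 -64:80 -62:85 -60:92 -58:98 -56:98 -54:99 -52:98 -50:99 51:125 53:131 55:138 57:143 59:147 61:150 63:151 65:152 67:152 69:151 71:151 73:151
scene FY -75:148 -73:140 -71:128 -68:112 -66:103 -64:99 -62:109 -60:120 -58:118 -56:110 -54:95 -52:81 -50:70 51:83 53:95 55:112 57:126 59:138 61:145 63:150 65:152 67:152 69:152 71:152 73:152
scene FX -45:153 -43:152 -40:152 -38:152 -36:151 -34:149 -32:141 -30:128 -28:103 -26:73 -24:46 -22:30 -20:20 21:84 23:105 25:115 27:114 29:114 31:126 33:138 35:148 37:151 39:152 41:152 43:152
scene FX -45:63 -43:63 -40:64 -38:66 -36:73 -34:84 -32:98 -30:102 -28:94 -26:69 -24:44 -22:28 -20:20 21:94 23:116 25:114 27:98 29:72 31:48 33:33 35:31 37:33 39:40 41:47 43:50
```

The cover rim reads within about 2 mm of centred, squarely on the bed, with a gap of about 2 mm to the fence. Next comes the handle, pushed from behind with closed fingers.

Run:
```python
from h import *
def T(x,z): return pose(FB+x*FX+[0,0,z],3.8,0,0)
rows([T(-.19,.30)]); rows([T(-.19,.135)]); print()
arc=lambda f:T(-.122+.085*np.sin(f)-.008*np.cos(f)-.0125,.058+.085*np.cos(f)+.008*np.sin(f))
rows([T(-.165,.138),T(-.15,.143),arc(0.),arc(.12),arc(.24),arc(.36),arc(.48)]); print()
rows([arc(f) for f in(.58,.68,.78,.86,.93,.97)]); print()
rows([arc(f) for f in(1.0,1.03,1.06)])
```

```text
[-0.1331, -0.1869, 0.0493] [0.0, 0.611, -0.0]
[-0.0, -0.0, 0.165] [0.0, 0.0, -0.0]

[-0.0, 0.025, -0.003] [0.0, 0.0, -0.0]
[-0.0, 0.04, -0.008] [0.0, 0.0, -0.0]
[-0.0, 0.0475, -0.008] [0.0, 0.0, -0.0]
[-0.0, 0.0577, -0.0083] [0.0, 0.0, -0.0]
[-0.0, 0.0679, -0.0074] [0.0, 0.0, -0.0]
[-0.0, 0.0779, -0.0053] [0.0, 0.0, -0.0]
[-0.0, 0.0876, -0.0021] [0.0, 0.0, -0.0]

[0.0, 0.0077, 0.0037] [0.0, 0.0, -0.0]
[0.0, 0.0151, 0.008] [0.0, 0.0, -0.0]
[0.0, 0.0219, 0.0131] [0.0, 0.0, -0.0]
[0.0, 0.027, 0.0176] [0.0, 0.0, -0.0]
[0.0, 0.0312, 0.0219] [0.0, 0.0, -0.0]
[0.0, 0.0334, 0.0245] [0.0, 0.0, -0.0]

[0.0, 0.0016, 0.002] [0.0, 0.0, -0.0]
[0.0, 0.0032, 0.004] [0.0, 0.0, -0.0]
[0.0, 0.0047, 0.0061] [0.0, 0.0, -0.0]
```

Request:
send_rows --pt "-0.1331 -0.1869 0.0493 0 0.611 0 255" --pt "-0.1331 -0.1869 0.0493 0 0.611 0 255" --pt "-0.1331 -0.1869 0.0493 0 0.611 0 255" --pt "-0.1331 -0.1869 0.0493 0 0.611 0 255" --pt "-0.1331 -0.1869 0.0493 0 0.611 0 255" --pt "-0.1331 -0.1869 0.0493 0 0.611 0 255" --pt "-0.1331 -0.1869 0.0493 0 0.611 0 255" --pt "-0.1331 -0.1869 0.0493 0 0.611 0 255"

```text
t: 22.05
tcp_pos: [0.327, 0.2523, 0.299]
tcp_rot: [0.683, 0.73, -0.0, -0.0]
force: [-0.1, -0.1, 0.4]
width: 0.0031
```

Request:
send_rows --pt "0 0 0.05 0 0 0 255" --pt "0 0 0.1 0 0 0 255" --pt "0 0 0.165 0 0 0 255" --pt "0 0 0.165 0 0 0 255" --pt "0 0 0.165 0 0 0 255"

```text
t: 22.68
tcp_pos: [0.3281, 0.2526, 0.1362]
tcp_rot: [0.683, 0.73, 0.002, 0.0]
force: [0.3, 0.3, 0.3]
width: 0.0003
```

Run:
```python
from h import *
c=open("cmd.json").read(); p,r=pose(FB-.19*FX+[0,0,.135],3.8,0,0)
json.dump([list(p),list(r.as_quat())],open("cmd.json","w")); st(); open("cmd.json","w").write(c)
```

```text
t 22.68 dp mm [1.2 1.  1.2] drot deg [ 0.1 -0.2 -0. ] F [0.3 0.3 0.3] w 0.0003 q [ 0.45 -0.07  1.99  0.    1.22  0.38]
```

Request:
send_rows --pt "0 0.025 -0.003 0 0 0 255" --pt "0 0.04 -0.008 0 0 0 255" --pt "0 0.0475 -0.008 0 0 0 255" --pt "0 0.0577 -0.0083 0 0 0 255" --pt "0 0.0679 -0.0074 0 0 0 255" --pt "0 0.0779 -0.0053 0 0 0 255" --pt "0 0.0876 -0.0021 0 0 0 255"

```text
t: 23.55
tcp_pos: [0.4154, 0.2578, 0.1372]
tcp_rot: [0.684, 0.73, 0.002, 0.0]
force: [-1.6, 1.7, 2.9]
width: 0.0003
```

Request:
send_rows --pt "0 0.0077 0.0037 0 0 0 255" --pt "0 0.0151 0.008 0 0 0 255" --pt "0 0.0219 0.0131 0 0 0 255" --pt "0 0.027 0.0176 0 0 0 255" --pt "0 0.0312 0.0219 0 0 0 255" --pt "0 0.0334 0.0245 0 0 0 255" --pt "0 0.0334 0.0245 0 0 0 255"

```text
t: 24.42
tcp_pos: [0.4473, 0.2595, 0.112]
tcp_rot: [0.684, 0.73, 0.0, -0.0]
force: [0.2, -0.8, -0.0]
width: 0.0008
```

Request:
send_rows --pt "0 0.0016 0.002 0 0 0 255" --pt "0 0.0032 0.004 0 0 0 255" --pt "0 0.0047 0.0061 0 0 0 255" --pt "0 0.0047 0.0061 0 0 0 255"

```text
t: 24.92
tcp_pos: [0.4514, 0.2599, 0.107]
tcp_rot: [0.683, 0.73, -0.0, -0.0]
force: [-5.5, -1.5, 8.6]
width: 0.0002
```

Run:
```python
from h import *
st()
ims=[]
for n,x0,y0 in(("scene",345,155),("top",180,185)):
    im=np.ascontiguousarray(optics.get_image(n)[:,:,::-1]); cv2.imwrite(f"pics/{n}9.png",im)
```

```text
t 24.93 dp mm [-1.  -0.   0.5] drot deg [ 0.   0.1 -0. ] F [-5.5 -1.5  8.6] w 0.0002 q [0.36 0.2  1.77 0.   1.17 0.29]
```

Request:
send_rows --pt "0 0.0006 0.001 0 0 0 255" --pt "0 0.0012 0.002 0 0 0 255" --pt "0 0.0012 0.002 0 0 0 255"

```text
t: 25.4
tcp_pos: [0.452, 0.26, 0.1063]
tcp_rot: [0.683, 0.73, -0.001, -0.001]
force: [-8.3, -2.4, 16.4]
width: 0.0005
```

The force is 18 N with almost no further travel, so the handle is at its stop. I'll retreat up and back, then check.

Request:
send_rows --pt "0 -0.01 -0.02 0 0 0 255" --pt "0 -0.03 -0.06 0 0 0 255" --pt "0 -0.06 -0.12 0 0 0 255" --pt "0.1 -0.06 -0.18 0 0 0 255" --pt "0.16 -0.06 -0.2 0 0 0 255" --pt "0.2 -0.06 -0.2 0 0 0 255" --pt "0.2 -0.06 -0.2 0 0 0 255" --pt "0.2 -0.06 -0.2 0 0 0 255"

```text
t: 26.4
tcp_pos: [0.38, 0.4574, 0.3044]
tcp_rot: [0.682, 0.731, 0.001, 0.0]
force: [-0.7, 0.0, -0.4]
width: 0.0007
```

Run:
```python
from h import *
print(bot.read_state()["t"],bot.read_state()["force"])
for n in("top","scene"): cv2.imwrite(f"pics/{n}9.png",optics.get_image(n)[:,:,::-1])
ims=[]
k=5
for n,x0,y0 in(("scene",345,165),("top",175,185)):
    c=cv2.resize(cv2.imread(f"pics/{n}9.png")[y0:y0+110,x0:x0+80],None,fx=k,fy=k,interpolation=2)
    P=lambda q:tuple(int(v) for v in ((pix(n,q)-[x0,y0]+.5)*k))
    q=[FB+sx*FX+sy*FY+[0,0,.05] for sx,sy in((-.0295,-.06),(.0305,-.06),(.0305,.06),(-.0295,.06))]
    for i in range(4): cv2.line(c,P(q[i]),P(q[i-1]),(0,0,255),1)
    pv=FB-.122*FX+[0,0,.058]; 
    for th,col in((1.22,(255,0,0)),(1.32,(0,255,0))):
        f=th-.26; cv2.line(c,P(pv+[0,0,.0]),P(pv+.102*(np.sin(f)*FX+np.array([0,0,np.cos(f)]))),col,1)
    ims.append(c)
d=cv2.absdiff(cv2.imread("pics/top0.png"),cv2.imread("pics/top9.png")).max(2)
cs=cv2.findContours(cv2.morphologyEx((d>45).astype(np.uint8),cv2.MORPH_OPEN,np.ones((3,3))),0,2)[0]; print("changed:",[cv2.boundingRect(c) for c in cs if cv2.contourArea(c)>8])
cv2.imwrite("pics/a8.png",np.hstack(ims))
```

```text
26.4 [-0.72765822  0.00921358 -0.38454546]
changed: [(232, 466, 9, 9), (233, 451, 40, 29), (0, 406, 56, 74), (0, 384, 8, 14), (30, 331, 4, 5), (25, 326, 7, 5), (101, 313, 16, 8), (0, 308, 182, 152), (116, 289, 136, 167), (197, 274, 10, 14), (210, 249, 3, 7), (0, 249, 57, 80), (200, 230, 4, 11), (231, 228, 9, 3), (0, 215, 20, 32), (440, 209, 54, 28), (186, 206, 16, 23), (229, 203, 8, 23)]
```

View pics/a8.png

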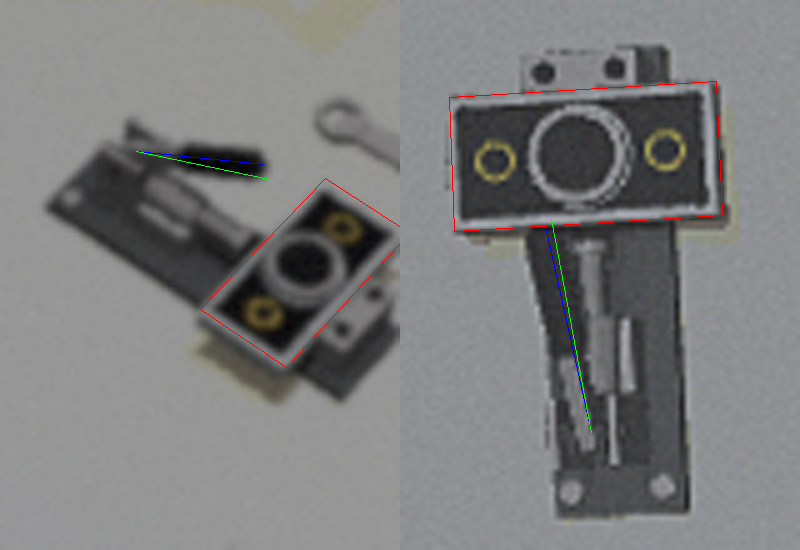

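The final picture shows the cover collar up inside the predicted outline against the fence. The plunger's tip is on it and the handle is over. The only image changes are the arm, the clamp and the cover. Handing in.

```bash
python3 -c "
from workcell import bot
print(bot.close_job())"
```

```text
the job is handed in; nothing more can be done
None
```

The cover is turned over and lies flat, collar side up, on the fixture bed. It is held against the fence by the clamp, with the handle left over. I handed the job in at 26.4 s on the robot's clock; the hand-in gives no verdict.

**What I did:** I gripped the cover at 45° and stood it in the empty middle slot. I regripped it from the other side at 55°, laid it on the bed and released it. Then I pushed the handle over with closed fingers.

**Last checks:**
- **Cover:** it matches the drawn outline against the fence. Before clamping it was within about 2 mm of centre, and the final picture shows it still centred.
- **Handle:** the last push reached 18 N with almost no further travel. The final finger position works out to an angle of about 1.32, which is the stop.
- **Plunger:** its tip appears to touch the cover. The tip is dark, so I judged this from the picture rather than measuring it.
- **Everything else:** comparing the first and last top pictures showed changes only at the arm and its shadow, the cover's two places and the clamp.

**Disagreement:** just before laying the cover down, the two cameras differed by about 4 mm on its position along the bed. I took the mean, and the later rim reading agreed with it.

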